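# Move the lock bar, throw the lever and lock the jaw open

## Task

The jaw's steel lever is locked by the red-ended lock bar: lift the bar out of the front (yellow) channel, lay it on the green rubber mat and let go, then throw the lever all the way over, away from the robot, which tips the jaw open. Then lock it there: take the bar again and lay it down flat in the rear (blue) channel, red end inside the channel and pushed home against that channel's end stop, and let go. Leave the other things where they are.

Things in the scene. Friction and masses are not known exactly. Their poses are not given: they have to be found in the camera images.
- fixture: Fixed lever fixture; origin at the underside of its grey base plate, directly below the lever's pivot; x points away from the robot (the way the lever is thrown), y left, z up; may be yawed. It carries two parallel open-topped channels along y (front yellow at x = -34 mm, rear blue at x = +34 mm) and, beyond them, an orange jaw (x 120 to 165 mm, 100 mm high when open) geared to the lever
- front_channel (a point): Floor level (130 mm above the table) of the front yellow channel, on its centre line at y = 0; axes as the fixture's. It runs from its open end at y = -36 mm to its dark end stop at y = +75 mm. Like the rear one: 30 mm wide inside, walls with flared lips to 32 mm above the floor, 46 mm apart at the top, so a bar cannot be pinched inside; 28 mm gap at y = 0 where the lever passes
- rear_channel (a point): Floor level (130 mm above the table) of the rear blue channel, on its centre line at y = 0; axes as the fixture's. It runs from its open end at y = +36 mm to its dark end stop, face at y = -75 mm. With the bar's red end face at that stop, the bar's centre is at y = +20 mm and its grey end sticks out of the open end. There is room for the bar only when the lever is thrown right over
- lever_pivot (a point): Pivot of the lever, 45 mm above the table; the lever turns about the fixture's y axis through this point
- lever_knob (a point): Centre of the black ball (30 mm diameter) at the end of the long steel lever (rod 14 mm diameter, 200 mm from the pivot to the ball's centre). At start it leans 35 degrees towards the robot, thrown it leans 35 degrees away; it stays where it is left; about 3 N at the ball moves it
- lever (a joint): Lever angle in rad: 0 leaning fully to the robot (locked side), 1.22 at its stop, leaning fully away, jaw tipped open. With the bar in the front channel it can move only about 0.1
- bar_center (a point): Centre of the loose lock bar, square steel, 24 x 24 x 190 mm, about 150 g. Its y axis runs along it to the grey end (grey cap 30 mm long); the red end (cap 50 mm long) is at y = -95 mm. At start it lies in the front channel, grey end near the stop, 75 to 82 mm of its red end sticking out of the open end: the only place to grip it. It lifts straight out
- bar_red_end (a point): Middle of the red end face of the bar; axes as the bar's
- mat: Fixed green rubber put-down mat, 160 x 220 x 6 mm (its x, y, z), origin at its underside's centre, to the left or right of the fixture; room for the bar along the mat's y, in the robot-side half (around x = -35 mm of the mat), as the stopper stands on the other half
- tray: Fixed blue open tray 150 x 200 x 22 mm with carabiner, clip and swivel in it, on the other side; leave alone
- carabiner: Silver oval carabiner, loose, a bystander to be left where it is; origin at the centre of its underside; 50 x 95 x 10 mm, in the tray
- clip: Red plastic gate clip, loose, a bystander to be left where it is; origin at the centre of its underside; 24 x 70 x 10 mm, in the tray
- swivel: Grey steel swivel, loose, a bystander to be left where it is; origin at the centre of its underside; 28 x 84 x 22 mm, in the tray
- stopper: Black rubber stopper, loose, a bystander to be left where it is; origin at the centre of its underside; 32 mm diameter, 30 mm high, standing on the mat's half away from the robot (mat x about 54 mm)
- gear: Brass gear, loose, a bystander to be left where it is; origin at the centre of its underside; 74 mm diameter, 22 mm high, beyond and to one side of the fixture
- weight: Steel check weight, loose, a bystander to be left where it is; origin at the centre of its underside; 44 mm diameter, 56 mm high, beyond and to one side of the fixture
Mind the look-alikes: they are no part of the job. What is meant by the part that bears bar_center is not turquoise, and is the larger of those in its own colour.

How it is judged:
On the way, in this order (a step that is already met when the one before it is completed fails the run):
1. the lock bar lies still on the mat, let go, the lever still at its locked side (x of bar_center in the frame of mat between -0.085 and 0.085 m and y of bar_center in the frame of mat between -0.12 and 0.12 m and height (world z) of bar_center below 0.026 m and contact force between the fingers and bar below 0.1 N and linear speed of bar below 0.02 m/s and value of joint lever below 0.3 rad), for 0.2 s.
2. the lever is thrown fully over while the bar lies on the mat (x of bar_center in the frame of mat between -0.085 and 0.085 m and y of bar_center in the frame of mat between -0.12 and 0.12 m and height (world z) of bar_center below 0.026 m and contact force between the fingers and bar below 0.1 N and linear speed of bar below 0.02 m/s and value of joint lever above 1.15 rad), for 0.2 s.
At the end, for the whole second after the job is handed in: The lever is fully over (above 1.12 of 1.22 rad); the lock bar lies flat and at rest in the rear channel (centre within 7 mm of its centre line, down on the floor within 4 mm, within 3.4 degrees), red end within 5 mm of the end stop; released (value of joint lever above 1.12 rad and x of bar_center in the frame of rear_channel between -0.007 and 0.007 m and y of bar_red_end in the frame of rear_channel below -0.07 m and z of bar_center in the frame of rear_channel between 0.008 and 0.016 m and angle between the y axis of bar_center and the y axis of fixture, either way round below 0.06 rad and linear speed of bar below 0.01 m/s and contact force between the fingers and bar below 0.1 N); the robot touches nothing.
It fails at once if a bystander (carabiner, clip, swivel, stopper, gear or weight) is moved by more than 30 mm (distance of any of carabiner, clip, swivel, stopper, gear, weight from where it was at the start of the episode above 0.03 m).
It also fails if it takes over 72 s, if anything falls off the work surface, if the arm or the gripper's body presses on something with over 40 N, if the wrist force passes 120 N, or if a joint passes its speed limit or range.

## Robot

A 6-joint arm with a two-finger parallel gripper is mounted at the origin on the work surface. World frame = base frame: x ahead of the robot, y to its left, z up, the work surface at z = 0. Lengths are in m, angles in rad, forces in N, time in s.
With the tool pointing down it reaches from about 0.35 to 0.975 m from the base axis. Payload 17.4 kg.
Tool frame: the origin (TCP) lies between the finger pads; the fingertips stand 8 mm ahead of it and the grasp point (between the pads) lies 11 mm behind it; y points along the fingers, x is the direction in which the jaws open and shut, and the axes are right-handed (so a half turn about y gives the same grasp; the last joint's range is limited). The gripper opens to 85 mm and grips with 20 to 120 N. Pads are 22 mm wide; open, the fingers measure 114 mm over their backs; the gripper's body (76 mm by 85 mm) begins 54 mm behind the grasp point. The pads swing forward as they close: fully open they stand 13 mm farther back than shut.
Start: joints at [-1.373, 0.116, 1.442, -0, 1.584, -0.038], TCP at [0.158, -0.656, 0.239] pointing down, gripper open.
Joint ranges: [-2.83, 2.83], [-0.83, 2.19], [0.07, 2.5], [-1.14, 4.28], [0.01, 3], [-2.97, 2.97]. Speed limits (rad/s): [1.89, 1.89, 2.22, 3.14, 3.14, 3.14].

## Interface

Orientations are given as [roll, pitch, yaw] about the fixed x, y, z axes, in that order (R = Rz(yaw) Ry(pitch) Rx(roll)).
In Python, from cell import sense, imaging, job gives the robot as it stands.
- The arm moves only by the tool step_arm, never from a script. Its arguments are lists of equal length, an entry for each row: "fingers": the opening, from -1 (shut) to 1 (fully open); "delta_pos": the shift along the tool's x, y, z in cm, a list of three; "rot": the turn, a rotation vector about the tool's x, y, z in rad, a list of three. A call has 1 to 5 rows; each row is the pose to reach, as a shift and turn from the pose commanded when the call began, along the tool's axes at that moment; what a row does not reach only later rows make up. A row lasts 1/10 s, in which the tool goes at most 50 mm and 8.59 degrees, less where a joint would pass 70% of its speed; a pose out of reach is approached as far as the arm can. A call with a gripper value outside its range is refused whole. The fingers move at their own pace and stop on an object; "newtons" is the grip in N (left out, the last holds). Time passes only in rows, so rows that repeat a pose let the fingers close. It gives the time, the measured TCP pose, the force and the opening at its end, in the units of the state.
- sense(): the state, without advancing time (a new reading comes with each control period).
- imaging.get_image(name): name is "scene" or "top"; returns a dict with "color" (400x640x3 uint8, blue, green, red), "vertical_fov" (degrees; the focal length in pixels is half the picture's height over the tangent of half this angle, whatever the lens; pixels are square), "cx", "cy" (the principal point, pixels), "origin" and "attitude" of the camera in the world. Camera axes: x right, y up, looking along -z (the intrinsics and any distortion apply to the point x, -y, -z); pixel columns grow to the right and rows downward; lengths in m; the calibration is good to about 2 mm. A picture is of the moment at which its call begins. There is no depth.
- job.job_done(): hands the job in, once; it reports no verdict.
The state is a dict: "clock": time; "joint_pos": joint angles; "joint_velocities": joint speeds; "effort": joint torques, N m; "tool_pos": TCP position; "orientation": TCP orientation; "force": force on the tool from outside, world axes, zero at the start; "ft_torque": the same for the moment, N m; "grip_width": finger opening in m.
Only numpy, scipy, OpenCV 4.12 (cv2) and the standard library are available. Lean on these libraries where they do the work, as an engineer would, in place of code of your own. Each camera call takes 0.05 s, during which the arm holds its last target.

## Working session

There is one attempt and no reset: what is moved stays moved. The work goes in short steps, Python scripts to look and compute and a tool call to move; the robot and the scene stay as the last step left them, time stands still between calls to the robot, and variables do not carry over. Pictures are saved under pics/ and viewed, and the job is handed in when it is done.

Besides the shell and the picture viewer there is one more tool, called after "Request:" by a JSON object that holds its "fn" and its "kwargs", one argument or row to a line. step_arm: Moves the arm, as the interface text tells. Its arguments: {"type":"object","properties":{"fingers":{"type":"array"},"delta_pos":{"type":"array"},"rot":{"type":"array"},"newtons":{"type":"number"}},"required":["fingers","delta_pos","rot"]}

```bash
ls -la; mkdir -p pics
python3 - <<'E'
from cell import sense, imaging, job
import cv2,json
print(sense())
for n in ("scene","top"):
    d=imaging.get_image(n); cv2.imwrite(f"pics/{n}0.png",d["color"])
    print(n,{k:v for k,v in d.items() if k!="color"})
E
```

```text
total 12
drwxr-xr-x  3 agent agent 4096 Dec  6 18:33 .
drwxr-xr-x 23 root  root  4096 Dec  6 18:33 ..
drwxr-xr-x  2 agent agent 4096 Dec  6 18:33 pics
{'clock': 0.0, 'joint_pos': array([-1.37284979e+00,  1.16470403e-01,  1.44229860e+00,  2.22577885e-05,
        1.58396508e+00, -3.78029815e-02]), 'joint_velocities': array([-0.00060879,  0.00100202,  0.0009205 ,  0.00198651, -0.00170495,
        0.00039097]), 'effort': array([ 1.88750244e-03, -7.31989288e+01, -6.32480836e+01,  3.89916886e-05,
        6.41701175e-03, -5.65973039e-05]), 'tool_pos': array([ 0.1576201 , -0.65614904,  0.23855196]), 'orientation': array([-1.57073095e+00,  1.13977867e-03, -1.33504649e+00]), 'force': array([ 1.23938529,  0.77484833, -0.57122633]), 'ft_torque': array([-0.02395398, -0.08658309,  0.02426308]), 'grip_width': 0.08516218075133426}
scene {'vertical_fov': 52.08695831335257, 'cx': 325.7078848821614, 'cy': 197.48213091431973, 'origin': array([1.17816487, 0.24295483, 0.75233981]), 'attitude': array([0.91061002, 0.01699811, 1.91217426])}
top {'vertical_fov': 48.42296725371476, 'cx': 317.64736998875674, 'cy': 198.013514200608, 'origin': array([ 0.23050926, -0.00415663,  1.42298008]), 'attitude': array([ 0.19200079,  0.0055565 , -1.5643676 ])}
```

View pics/scene0.png

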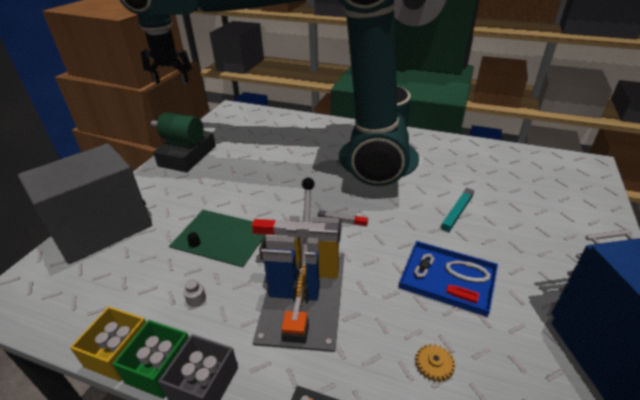

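View pics/top0.png

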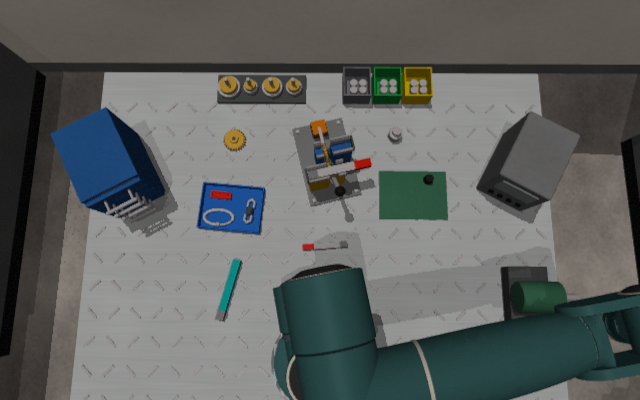

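```bash
cat > h.py <<'E'
import numpy as np, cv2
from scipy.spatial.transform import Rotation as R
from cell import sense, imaging, job
def cam(d):
    f=200/np.tan(np.radians(d["vertical_fov"])/2)
    return f,d["cx"],d["cy"],np.array(d["origin"]),R.from_euler('xyz',d["attitude"]).as_matrix()
def ray(d,u,v):
    f,cx,cy,o,M=cam(d)
    return o,M@np.array([(u-cx)/f,-(v-cy)/f,-1.])
def onz(d,u,v,z):
    o,r=ray(d,u,v); return o+r*(z-o[2])/r[2]
def proj(d,p):
    f,cx,cy,o,M=cam(d); q=M.T@(np.array(p)-o); return np.array([cx+f*q[0]/-q[2],cy-f*q[1]/-q[2]])
def tri(d1,p1,d2,p2):
    o1,r1=ray(d1,*p1);o2,r2=ray(d2,*p2); r1/=np.linalg.norm(r1);r2/=np.linalg.norm(r2)
    s=np.linalg.lstsq(np.c_[r1,-r2],o2-o1,rcond=None)[0]
    a=o1+s[0]*r1;b=o2+s[1]*r2
    return (a+b)/2,np.linalg.norm(a-b)
def grab(tag):
    out={}
    for n in("scene","top"):
        d=imaging.get_image(n); out[n]=d; cv2.imwrite(f"pics/{tag}_{n}.png",d["color"])
    return out
E
python3 - <<'E'
from h import *
import pickle
D={n:imaging.get_image(n) for n in("scene","top")}
pickle.dump(D,open("D0.pkl","wb"))
t=D["top"]["color"];s=D["scene"]["color"]
def crop(im,x0,y0,x1,y1,k,n): cv2.imwrite(n,cv2.resize(im[y0:y1,x0:x1],None,fx=k,fy=k,interpolation=cv2.INTER_CUBIC))
crop(t,280,110,460,260,4.4,"pics/t_c.png"); crop(s,160,160,380,360,3,"pics/s_c.png")
hsv=cv2.cvtColor(t,cv2.COLOR_BGR2HSV)
m=cv2.inRange(hsv,(60,60,40),(85,255,255)); m[:, :370]=0;m[:160]=0;m[225:]=0;m[:,455:]=0
c=max(cv2.findContours(m,cv2.RETR_EXTERNAL,cv2.CHAIN_APPROX_NONE)[0],key=cv2.contourArea)
r=cv2.minAreaRect(c);print(r)
B=cv2.boxPoints(r)
P=[onz(D["top"],*b,0.006) for b in B]
print(np.round(P,4)); print([np.linalg.norm(P[i]-P[(i+1)%4]) for i in range(4)])
print("scene px",[proj(D["scene"],p).round(1) for p in P])
E
```

```text
((413.0, 195.5), (47.0, 68.0), 90.0)
[[ 0.5939 -0.1952  0.006 ]
 [ 0.595  -0.4179  0.006 ]
 [ 0.4395 -0.4103  0.006 ]
 [ 0.4383 -0.1921  0.006 ]]
[np.float64(0.22268693450767724), np.float64(0.15572375887214335), np.float64(0.21816487425841213), np.float64(0.1556787554764442)]
scene px [array([242.9, 264.2]), array([167.2, 244.3]), array([202.8, 209. ]), array([271.3, 224.7])]
```

View pics/t_c.png

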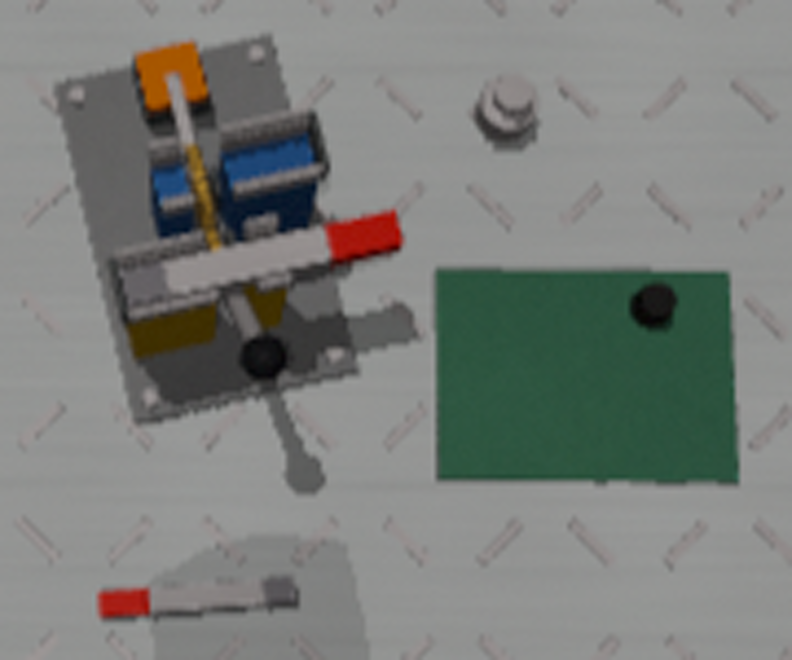

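View pics/s_c.png

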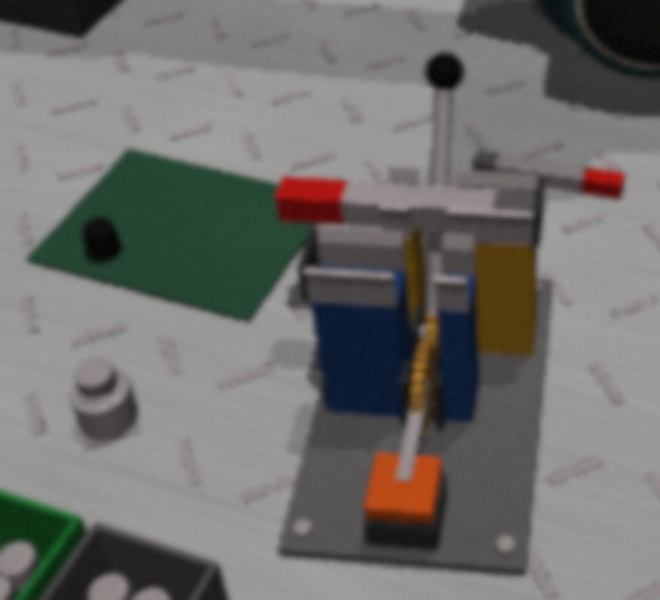

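Run:
```python
from h import *
import pickle
D=pickle.load(open("D0.pkl","rb"))
T,S=D["top"],D["scene"]
def c2t(p):return ((p[0]+.5)/4.4-.5+280,(p[1]+.5)/4.4-.5+110)
def c2s(p):return ((p[0]+.5)/3-.5+160,(p[1]+.5)/3-.5+160)
def mc(d,lo,hi,box):
    h=cv2.cvtColor(d["color"],cv2.COLOR_BGR2HSV);m=cv2.inRange(h,lo,hi);k=np.zeros_like(m);x0,y0,x1,y1=box;k[y0:y1,x0:x1]=m[y0:y1,x0:x1]
    return k
for n,d,b in(("T",T,(370,160,455,225)),("S",S,(165,200,275,275))):
    m=mc(d,(55,70,40),(90,255,255),b)
    c=max(cv2.findContours(m,cv2.RETR_EXTERNAL,cv2.CHAIN_APPROX_NONE)[0],key=cv2.contourArea)
    a=cv2.approxPolyDP(cv2.convexHull(c),3,True)[:,0]; print(n,"mat",a.tolist())
    for p in a: print(onz(d,*map(float,p),.006).round(4))
# triangulate mat corner pairs, knob
for n,pt,ps in(("matNearL",(436,480),None),):pass
prs={"knob":((264,357),(444,71)),"weighttop":((513,97),(97,373)),"redend farright top":((399,211),(277,220)),
"mat far right":((729,271),(28,262)),"mat near right":((739,484),(130,150)),"jawtop":((172,62),(403,470)),
"rear wall right end, back lip":((318,115),(303,270)),"stopper":((655,303),(101,228))}
for k,(a,b) in prs.items():
    p,g=tri(T,c2t(a),S,c2s(b)); print(k,p.round(4),round(g,4))
```

```text
T mat [[445, 173], [447, 218], [380, 218], [379, 172]]
[ 0.5916 -0.4112  0.006 ]
[ 0.4427 -0.4104  0.006 ]
[ 0.4415 -0.1954  0.006 ]
[ 0.5939 -0.1952  0.006 ]
S mat [[171, 244], [202, 211], [249, 221], [262, 235], [242, 265]]
[ 0.5909 -0.4091  0.006 ]
[ 0.448  -0.4075  0.006 ]
[ 0.4441 -0.2579  0.006 ]
[ 0.4839 -0.1977  0.006 ]
[ 0.5969 -0.196   0.006 ]
knob [ 0.4869 -0.0564  0.2102] 0.0012
weighttop [ 0.7174 -0.2476  0.0503] 0.0002
redend farright top [ 0.6043 -0.1498  0.1336] 0.0063
mat far right [ 0.5983 -0.4128  0.0011] 0.0023
mat near right [ 0.4378 -0.4126  0.0018] 0.0014
jawtop [0.7355 0.0048 0.0694] 0.0034
rear wall right end, back lip [ 0.6651 -0.094   0.1568] 0.005
stopper [ 0.5667 -0.3501  0.0319] 0.0003
```

Run:
```python
from h import *
import pickle
D=pickle.load(open("D0.pkl","rb"))
t=D["top"]["color"];s=D["scene"]["color"]
def crop(im,x0,y0,x1,y1,k,n): cv2.imwrite(n,cv2.convertScaleAbs(cv2.resize(im[y0:y1,x0:x1],None,fx=k,fy=k,interpolation=cv2.INTER_CUBIC),alpha=1.5))
crop(t,290,115,380,210,6,"pics/t_d.png"); crop(s,240,170,380,260,5.5,"pics/s_d.png")
```

```text
(no output)
```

View pics/t_d.png

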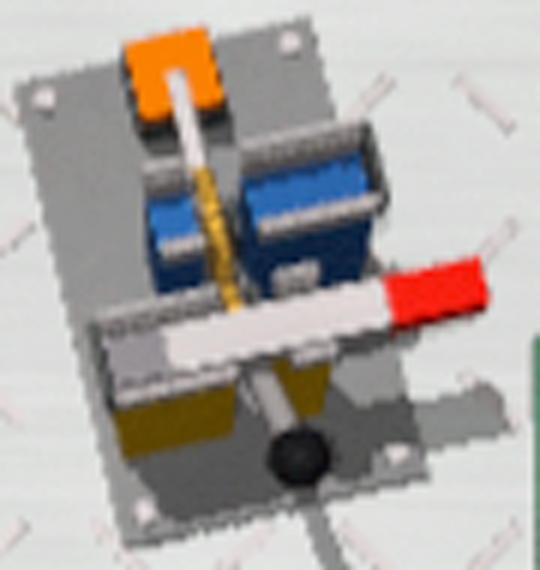

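View pics/s_d.png

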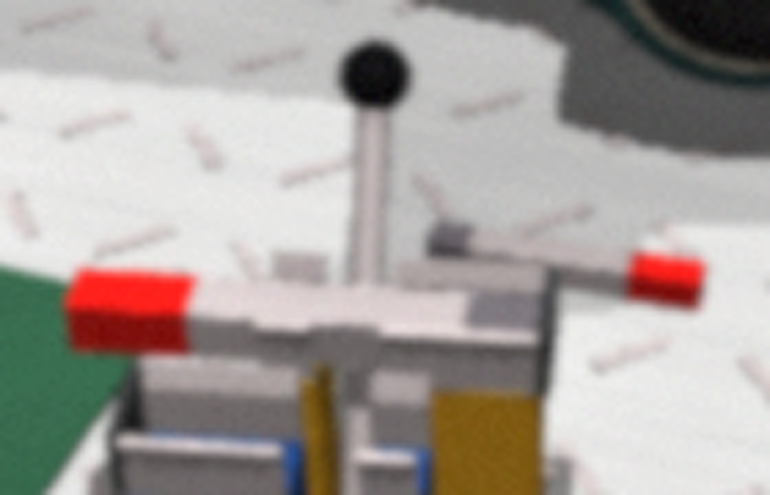

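Run:
```python
from h import *
import pickle
D=pickle.load(open("D0.pkl","rb"))
T,S=D["top"],D["scene"]
t=lambda p:((p[0]+.5)/6-.5+290,(p[1]+.5)/6-.5+115)
s=lambda p:((p[0]+.5)/5.5-.5+240,(p[1]+.5)/5.5-.5+170)
for n,p in {"red far":(483,258),"red near":(488,297),"bnd far":(387,281),"bnd near":(393,318),"gb far":(163,335),"gb near":(170,370)}.items(): print("T",n,onz(T,*t(p),.154)[:2].round(4))
for n,p in {"red near":(80,272),"red far":(68,308),"bnd near":(193,276),"bnd far":(188,314),"gb near":(478,293),"gb far":(468,325)}.items(): print("S",n,onz(S,*s(p),.154)[:2].round(4))
for n,p,z in (("plate FL",(15,85),.005),("plate FR",(305,15),.005),("plate NL",(128,545),.005),("plate NR",(430,478),.005),("screw NL",(145,510),.005),("screw FL",(43,97),.005),("screw FR",(290,42),.005),("screw NR",(398,453),.005),
 ("blue near lip L",(163,250),.162),("blue near lip R",(375,200),.162),("blue far lip L",(148,170),.162),("blue far lip R",(372,130),.162)): print(n,onz(T,*t(p),z)[:2].round(4))
print("knob",onz(T,*t((300,457)),.2088),onz(S,*s((375,74)),.2088))
```

```text
T red far [ 0.5998 -0.1498]
T red near [ 0.5799 -0.1519]
T bnd far [ 0.5878 -0.1024]
T bnd near [ 0.569  -0.1052]
T gb far [0.5598 0.0077]
T gb near [0.5422 0.0041]
S red near [ 0.58   -0.1507]
S red far [ 0.6013 -0.1451]
S bnd near [ 0.5677 -0.1058]
S bnd far [ 0.5893 -0.0978]
S gb near [0.5408 0.0076]
S gb far [0.5601 0.0102]
plate FL [0.742  0.0927]
plate FR [ 0.784  -0.0694]
plate NL [0.4816 0.0271]
plate NR [ 0.5193 -0.1362]
screw NL [0.5008 0.0181]
screw FL [0.7351 0.0769]
screw FR [ 0.768  -0.0609]
screw NR [ 0.5331 -0.119 ]
blue near lip L [0.6007 0.0079]
blue near lip R [ 0.6268 -0.0962]
blue far lip L [0.6416 0.0155]
blue far lip R [ 0.6628 -0.0951]
knob [ 0.48746008 -0.05694071  0.2088    ] [ 0.48389494 -0.05676444  0.2088    ]
```

```bash
cat >> h.py <<'E'
YAW=0.246; PIV=np.array([.597,-.029,0]); FX=np.array([np.cos(YAW),np.sin(YAW),0]);FY=np.array([-np.sin(YAW),np.cos(YAW),0])
def fx(x,y,z): return PIV+x*FX+y*FY+np.array([0,0,z])
def infx(p): d=np.array(p)-PIV; return np.array([d@FX,d@FY,d[2]])
def go(p,yaw):
    s=sense(); C=R.from_euler('xyz',s["orientation"]); G=R.from_euler('xyz',[-np.pi/2,0,yaw])
    d=C.inv().apply(np.array(p)-s["tool_pos"])*100; r=(C.inv()*G).as_rotvec()
    print("t",round(s["clock"],2),"pos",s["tool_pos"].round(4),"fx",infx(s["tool_pos"]).round(4),"w",round(s["grip_width"],4),"F",s["force"].round(1))
    print("delta cm",d.round(2),"rot",r.round(3),"target",np.round(p,4))
E
python3 -c "
from h import *
go([.5815,-.115,.24],.246)"
```

```text
t 0.2 pos [ 0.1576 -0.6562  0.2389] fx [-0.5789 -0.5013  0.2389] w 0.0855 F [-0.2 -0.5  0.3]
delta cm [-42.72  -0.08  53.86] rot [-1.000e-03 -1.581e+00 -1.000e-03] target [ 0.5815 -0.115   0.24  ]
```

Request:
{"fn": "step_arm", "kwargs": {
  "fingers": [1,1,1,1,1],
  "delta_pos": [
    [-42.7,-0.1,53.9],
    [-42.7,-0.1,53.9],
    [-42.7,-0.1,53.9],
    [-42.7,-0.1,53.9],
    [-42.7,-0.1,53.9]
  ],
  "rot": [
    [0,-1.58,0],
    [0,-1.58,0],
    [0,-1.58,0],
    [0,-1.58,0],
    [0,-1.58,0]
  ],
  "newtons": 80
}}

```text
clock: 0.7
tool_pos: [0.3127, -0.4578, 0.2396]
orientation: [-1.571, -0.0, -0.579]
force: [0.9, -0.1, 0.9]
grip_width: 0.085
```

```bash
python3 -c "
from h import *
go([.5815,-.115,.24],.246)"
```

```text
t 0.7 pos [ 0.3127 -0.4578  0.2396] fx [-0.3802 -0.3467  0.2396] w 0.085 F [ 0.9 -0.1  0.9]
delta cm [ 3.73e+00 -4.00e-02  4.34e+01] rot [ 0.    -0.825  0.   ] target [ 0.5815 -0.115   0.24  ]
```

Request:
{"fn": "step_arm", "kwargs": {
  "fingers": [1,1,1,1,1],
  "delta_pos": [
    [3.7,0,43.4],
    [3.7,0,43.4],
    [3.7,0,43.4],
    [3.7,0,43.4],
    [3.7,0,43.4]
  ],
  "rot": [
    [0,-0.825,0],
    [0,-0.825,0],
    [0,-0.825,0],
    [0,-0.825,0],
    [0,-0.825,0]
  ]
}}

```text
clock: 1.2
tool_pos: [0.468, -0.2618, 0.2398]
orientation: [-1.571, -0.0, 0.171]
force: [-0.3, -1.4, 0.0]
grip_width: 0.0857
```

```bash
python3 -c "
from h import *
go([.5815,-.115,.24],.246)"
```

```text
t 1.2 pos [ 0.468  -0.2618  0.2398] fx [-0.1818 -0.1944  0.2398] w 0.0857 F [-0.3 -1.4  0. ]
delta cm [13.68 -0.02 12.53] rot [ 0.    -0.075  0.   ] target [ 0.5815 -0.115   0.24  ]
```

Request:
{"fn": "step_arm", "kwargs": {
  "fingers": [1,1,1,1,1],
  "delta_pos": [
    [13.7,0,12.5],
    [13.7,0,12.5],
    [13.7,0,12.5],
    [13.7,0,12.5],
    [13.7,0,12.5]
  ],
  "rot": [
    [0,-0.075,0],
    [0,-0.075,0],
    [0,-0.075,0],
    [0,-0.075,0],
    [0,-0.075,0]
  ]
}}

```text
clock: 1.7
tool_pos: [0.5835, -0.1146, 0.239]
orientation: [-1.57, 0.0, 0.244]
force: [0.7, -0.6, 0.2]
grip_width: 0.085
```

```bash
python3 -c "
from h import *
go([.5815,-.115,.139],.246)
D=grab('a')
im=D['top']['color'][100:260,280:420];cv2.imwrite('pics/a_t.png',cv2.resize(im,None,fx=4,fy=4))
im=D['scene']['color'][100:300,200:400];cv2.imwrite('pics/a_s.png',cv2.resize(im,None,fx=3,fy=3))"
```

```text
t 1.7 pos [ 0.5835 -0.1146  0.239 ] fx [-0.0339 -0.0797  0.239 ] w 0.085 F [ 0.7 -0.6  0.2]
delta cm [-0.2 10.  -0. ] rot [-0.001 -0.002 -0.   ] target [ 0.5815 -0.115   0.139 ]
```

View pics/a_s.png

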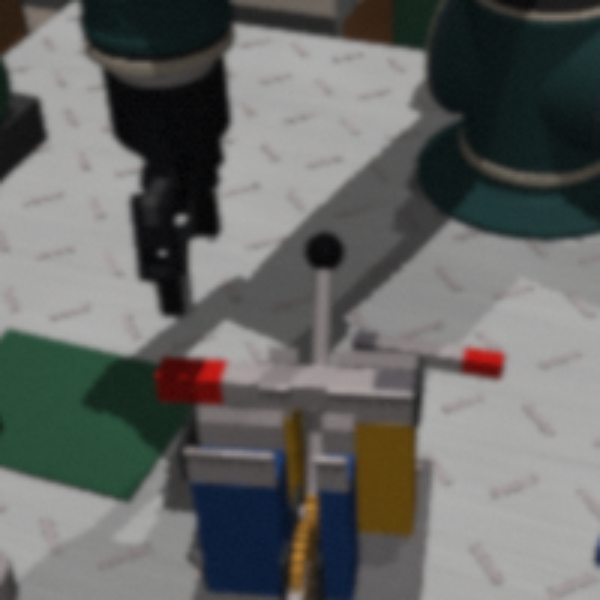

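The gripper hangs over the red end (crop px ~175,300, above the bar end at 190,380). Descending.

Request:
{"fn": "step_arm", "kwargs": {
  "fingers": [1,1,1,1,1],
  "delta_pos": [
    [-0.2,2.5,0],
    [-0.2,5,0],
    [-0.2,7.5,0],
    [-0.2,10,0],
    [-0.2,10,0]
  ],
  "rot": [
    [0,0,0],
    [0,0,0],
    [0,0,0],
    [0,0,0],
    [0,0,0]
  ]
}}

```text
clock: 2.3
tool_pos: [0.5798, -0.122, 0.1404]
orientation: [-1.577, -0.002, 0.237]
force: [5.9, -23.1, -2.3]
grip_width: 0.0853
```

Request:
{"fn": "step_arm", "kwargs": {
  "fingers": [-1,-1,-1,-1,-1],
  "delta_pos": [
    [0,0,0],
    [0,0,0],
    [0,0,0],
    [0,0,0],
    [0,0,0]
  ],
  "rot": [
    [0,0,0],
    [0,0,0],
    [0,0,0],
    [0,0,0],
    [0,0,0]
  ]
}}

```text
clock: 2.8
tool_pos: [0.5798, -0.1185, 0.1398]
orientation: [-1.571, -0.0, 0.24]
force: [-0.5, -1.7, 1.6]
grip_width: 0.0224
```

Request:
{"fn": "step_arm", "kwargs": {
  "fingers": [-1,-1,-1,-1,-1],
  "delta_pos": [
    [0,0,0],
    [0,0,0],
    [0,0,0],
    [0,0,0],
    [0,0,0]
  ],
  "rot": [
    [0,0,0],
    [0,0,0],
    [0,0,0],
    [0,0,0],
    [0,0,0]
  ]
}}

```text
clock: 3.3
tool_pos: [0.5799, -0.1184, 0.1398]
orientation: [-1.571, -0.0, 0.24]
force: [-1.7, -3.6, 2.9]
grip_width: 0.0227
```

```bash
python3 -c "
from h import *
go([.5815,-.115,.25],.246)
D=grab('b')
im=D['scene']['color'][100:300,200:400];cv2.imwrite('pics/b_s.png',cv2.resize(im,None,fx=3,fy=3))"
```

```text
t 3.3 pos [ 0.5799 -0.1184  0.1398] fx [-0.0384 -0.0825  0.1398] w 0.0227 F [-1.7 -3.6  2.9]
delta cm [  0.24 -11.02   0.29] rot [ 0.    -0.006  0.   ] target [ 0.5815 -0.115   0.25  ]
```

View pics/b_s.png

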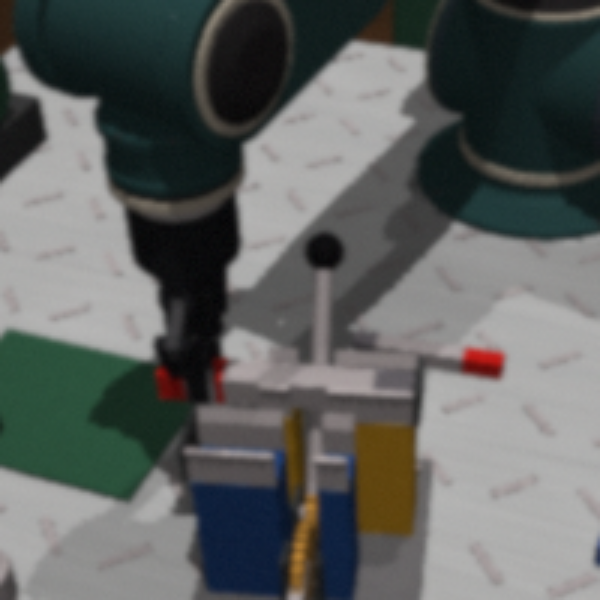

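Request:
{"fn": "step_arm", "kwargs": {
  "fingers": [-1,-1,-1,-1,-1],
  "delta_pos": [
    [0,-1,0],
    [0,-3,0],
    [0,-6,0],
    [0,-9,0],
    [0,-11,0]
  ],
  "rot": [
    [0,0,0],
    [0,0,0],
    [0,0,0],
    [0,0,0],
    [0,0,0]
  ]
}}

```text
clock: 3.9
tool_pos: [0.58, -0.118, 0.2518]
orientation: [-1.571, -0.001, 0.24]
force: [-0.2, 0.2, -1.5]
grip_width: 0.0224
```

```bash
python3 -c "
from h import *
go([.475,-.364,.25],0)
D=grab('c')
im=D['scene']['color'][100:300,160:400];cv2.imwrite('pics/c_s.png',cv2.resize(im,None,fx=3,fy=3))"
```

```text
t 3.9 pos [ 0.58   -0.118   0.2518] fx [-0.0382 -0.0822  0.2518] w 0.0224 F [-0.2  0.2 -1.5]
delta cm [-16.05   0.16 -21.39] rot [-0.     0.24   0.001] target [ 0.475 -0.364  0.25 ]
```

View pics/c_s.png

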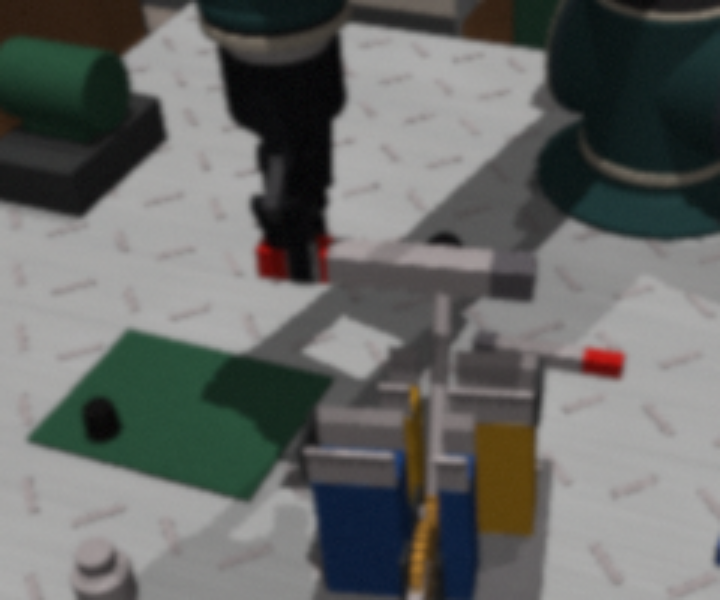

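Request:
{"fn": "step_arm", "kwargs": {
  "fingers": [-1,-1,-1,-1,-1],
  "delta_pos": [
    [0,-1,-4],
    [0,-1,-8],
    [0,-1,-12],
    [-4,-1,-16],
    [-8,-1,-20]
  ],
  "rot": [
    [0,0,0],
    [0,0,0],
    [0,0,0],
    [0,0.1,0],
    [0,0.24,0]
  ]
}}

```text
clock: 4.5
tool_pos: [0.5559, -0.3214, 0.2571]
orientation: [-1.569, 0.002, -0.003]
force: [0.4, -0.4, -0.7]
grip_width: 0.0221
```

```bash
python3 -c "
from h import *
go([.475,-.366,.15],0)"
```

```text
t 4.5 pos [ 0.5559 -0.3214  0.2571] fx [-0.1111 -0.2736  0.2571] w 0.0221 F [ 0.4 -0.4 -0.7]
delta cm [-8.05 10.73 -4.51] rot [-0.002 -0.003 -0.002] target [ 0.475 -0.366  0.15 ]
```

Request:
{"fn": "step_arm", "kwargs": {
  "fingers": [-1,-1,-1,-1,-1],
  "delta_pos": [
    [-3,1,-2],
    [-6,3,-4],
    [-8,6,-4.5],
    [-8,9,-4.5],
    [-8,11,-4.5]
  ],
  "rot": [
    [0,0,0],
    [0,0,0],
    [0,0,0],
    [0,0,0],
    [0,0,0]
  ]
}}

```text
clock: 5.0
tool_pos: [0.475, -0.3648, 0.1459]
orientation: [-1.568, 0.002, -0.001]
force: [0.1, 0.0, -2.3]
grip_width: 0.0224
```

```bash
python3 -c "
from h import *
go([.475,-.366,.06],0)"
```

```text
t 5.0 pos [ 0.475  -0.3648  0.1459] fx [-0.2001 -0.296   0.1459] w 0.0224 F [ 0.1  0.  -2.3]
delta cm [ 0.02  8.59 -0.14] rot [-0.002 -0.001 -0.002] target [ 0.475 -0.366  0.06 ]
```

Request:
{"fn": "step_arm", "kwargs": {
  "fingers": [-1,-1,-1,-1,-1],
  "delta_pos": [
    [0,3,0],
    [0,6,0],
    [0,9,0],
    [0,11,0],
    [0,11.5,0]
  ],
  "rot": [
    [0,0,0],
    [0,0,0],
    [0,0,0],
    [0,0,0],
    [0,0,0]
  ]
}}

```text
clock: 5.5
tool_pos: [0.475, -0.3639, 0.0306]
orientation: [-1.567, 0.004, -0.0]
force: [-0.8, 0.8, -1.6]
grip_width: 0.0222
```

```bash
python3 -c "
from h import *
go([.475,-.366,.0175],0)
D=grab('d')
im=D['scene']['color'][120:300,140:400];cv2.imwrite('pics/d_s.png',cv2.resize(im,None,fx=3,fy=3))"
```

```text
t 5.5 pos [ 0.475  -0.3639  0.0306] fx [-0.1999 -0.2951  0.0306] w 0.0222 F [-0.8  0.8 -1.6]
delta cm [ 0.01  1.31 -0.22] rot [-0.004 -0.    -0.004] target [ 0.475  -0.366   0.0175]
```

View pics/d_s.png

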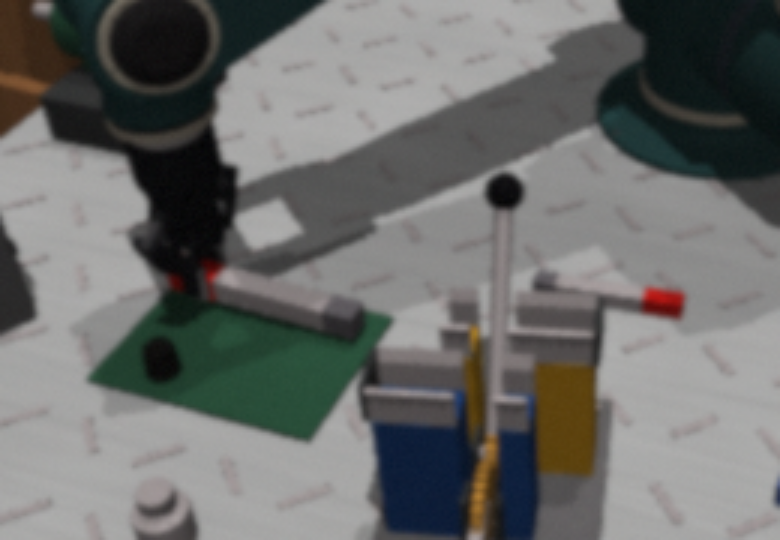

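Bar over the mat, clear of the stopper (crop px 160,358). Lowering the last 14 mm gently.

Request:
{"fn": "step_arm", "kwargs": {
  "fingers": [-1,-1,-1,-1],
  "delta_pos": [
    [0,0.6,0],
    [0,1.1,0],
    [0,1.4,0],
    [0,1.4,0]
  ],
  "rot": [
    [0,0,0],
    [0,0,0],
    [0,0,0],
    [0,0,0]
  ]
}}

```text
clock: 6.0
tool_pos: [0.4766, -0.3654, 0.0207]
orientation: [-1.571, -0.0, -0.0]
force: [0.9, 1.0, 0.3]
grip_width: 0.0227
```

Request:
{"fn": "step_arm", "kwargs": {
  "fingers": [-1,-1,-1],
  "delta_pos": [
    [0,0.2,0],
    [0,0.4,0],
    [0,0.4,0]
  ],
  "rot": [
    [0,0,0],
    [0,0,0],
    [0,0,0]
  ]
}}

```text
clock: 6.3
tool_pos: [0.4768, -0.3657, 0.017]
orientation: [-1.571, -0.001, -0.0]
force: [1.9, -2.4, 4.3]
grip_width: 0.0224
```

Request:
{"fn": "step_arm", "kwargs": {
  "fingers": [-0.1,0.1,0.1,0.1,0.1],
  "delta_pos": [
    [0,0,0],
    [0,0,0],
    [0,0,0],
    [0,0,0],
    [0,-1,0]
  ],
  "rot": [
    [0,0,0],
    [0,0,0],
    [0,0,0],
    [0,0,0],
    [0,0,0]
  ]
}}

```text
clock: 6.8
tool_pos: [0.4759, -0.3648, 0.0257]
orientation: [-1.569, 0.002, 0.0]
force: [-0.0, -0.4, -0.1]
grip_width: 0.0469
```

Request:
{"fn": "step_arm", "kwargs": {
  "fingers": [0.1,0.1,0.1,0.1,0.1],
  "delta_pos": [
    [0,-3,0],
    [0,-7,0],
    [0,-12,0],
    [0,-17,0],
    [0,-20,0]
  ],
  "rot": [
    [0,0,0],
    [0,0,0],
    [0,0,0],
    [0,0,0],
    [0,0,0]
  ]
}}

```text
clock: 7.3
tool_pos: [0.4768, -0.3656, 0.232]
orientation: [-1.574, -0.004, 0.0]
force: [0.0, -0.4, -0.4]
grip_width: 0.047
```

```bash
python3 -c "
from h import *
go(fx(-.19,0,.215),.246)
D=grab('e')
im=D['scene']['color'][120:300,140:400];cv2.imwrite('pics/e_s.png',cv2.resize(im,None,fx=3,fy=3))
im=D['top']['color'][110:270,300:480];cv2.imwrite('pics/e_t.png',cv2.resize(im,None,fx=4,fy=3.75))"
```

```text
t 7.3 pos [ 0.4768 -0.3656  0.232 ] fx [-0.1985 -0.2972  0.232 ] w 0.047 F [ 0.  -0.4 -0.4]
delta cm [-6.41  1.6  29.04] rot [ 0.003 -0.246  0.003] target [ 0.4127 -0.0753  0.215 ]
```

View pics/e_s.png

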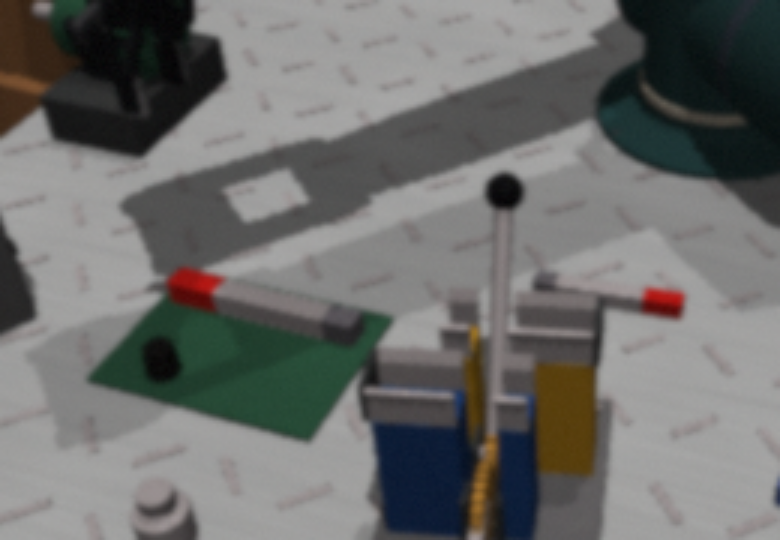

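Request:
{"fn": "step_arm", "kwargs": {
  "fingers": [-1,-1,-1,-1,-1],
  "delta_pos": [
    [-3,0,4],
    [-6,0,8.5],
    [-6.5,0.5,13],
    [-6.5,1.2,17.5],
    [-6.5,2.4,22]
  ],
  "rot": [
    [0,0,0],
    [0,-0.1,0],
    [0,-0.24,0],
    [0,-0.246,0],
    [0,-0.246,0]
  ]
}}

```text
clock: 7.9
tool_pos: [0.4109, -0.1439, 0.2029]
orientation: [-1.572, -0.001, 0.246]
force: [1.2, 0.0, 0.4]
grip_width: 0.0001
```

```bash
python3 -c "
from h import *
go(fx(-.19,0,.205),.246)"
```

```text
t 7.9 pos [ 0.4109 -0.1439  0.2029] fx [-0.2085 -0.0661  0.2029] w 0.0001 F [1.2 0.  0.4]
delta cm [ 1.85 -0.21  6.61] rot [ 0.001 -0.     0.001] target [ 0.4127 -0.0753  0.205 ]
```

Request:
{"fn": "step_arm", "kwargs": {
  "fingers": [-1,-1,-1],
  "delta_pos": [
    [0,-0.2,3.3],
    [1,-0.2,6.6],
    [1.5,-0.2,6.6]
  ],
  "rot": [
    [0,0,0],
    [0,0,0],
    [0,0,0]
  ]
}}

```text
clock: 8.2
tool_pos: [0.4095, -0.0749, 0.2048]
orientation: [-1.571, -0.001, 0.249]
force: [-0.5, -0.9, -0.3]
grip_width: -0.0
```

```bash
python3 -c "
from h import *
go(fx(-.13,0,.215),.246)
D=grab('f')
im=D['scene']['color'][100:300,200:400];cv2.imwrite('pics/f_s.png',cv2.resize(im,None,fx=3,fy=3))
im=D['top']['color'][110:270,280:480];cv2.imwrite('pics/f_t.png',cv2.resize(im,None,fx=3.75,fy=3.75))"
```

```text
t 8.2 pos [ 0.4095 -0.0749  0.2048] fx [-0.193   0.0011  0.2048] w -0.0 F [-0.5 -0.9 -0.3]
delta cm [ 6.3  -1.01 -0.13] rot [-0.     0.003  0.001] target [ 0.4709 -0.0607  0.215 ]
```

View pics/f_s.png

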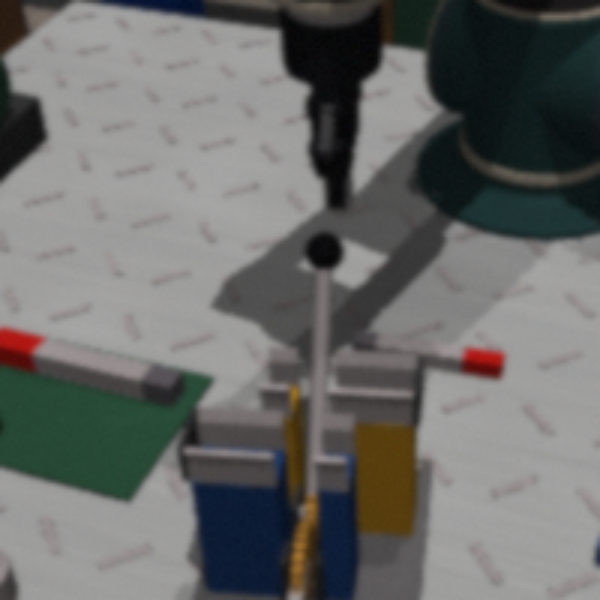

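View pics/f_t.png

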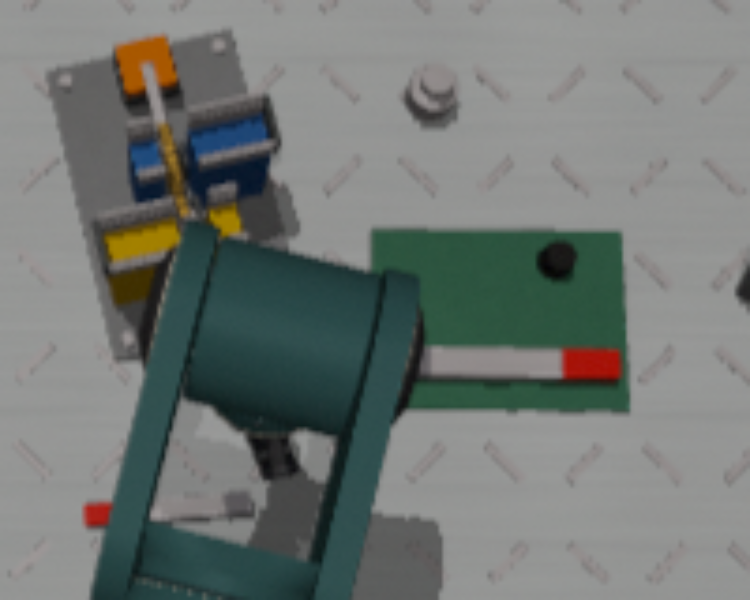

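Request:
{"fn": "step_arm", "kwargs": {
  "fingers": [-1,-1,-1,-1,-1],
  "delta_pos": [
    [2.8,0,0],
    [4.8,0,0],
    [7.3,-1.2,0],
    [9.8,-2.2,0],
    [12.3,-2.9,0]
  ],
  "rot": [
    [0,0,0],
    [0,0,0],
    [0,0,0],
    [0,0,0],
    [0,0,0]
  ]
}}

```text
clock: 8.8
tool_pos: [0.5301, -0.049, 0.2344]
orientation: [-1.571, 0.001, 0.244]
force: [-3.9, -1.8, 3.8]
grip_width: -0.0003
```

```bash
python3 -c "
from h import *
go(fx(0,0,.235),.246)
D=grab('g')
im=D['scene']['color'][100:300,200:400];cv2.imwrite('pics/g_s.png',cv2.resize(im,None,fx=3,fy=3))"
```

```text
t 8.8 pos [ 0.5301 -0.049   0.2344] fx [-0.0697 -0.0031  0.2344] w -0.0003 F [-3.9 -1.8  3.8]
delta cm [ 6.97 -0.06  0.33] rot [ 0.001 -0.002 -0.001] target [ 0.597 -0.029  0.235]
```

View pics/g_s.png

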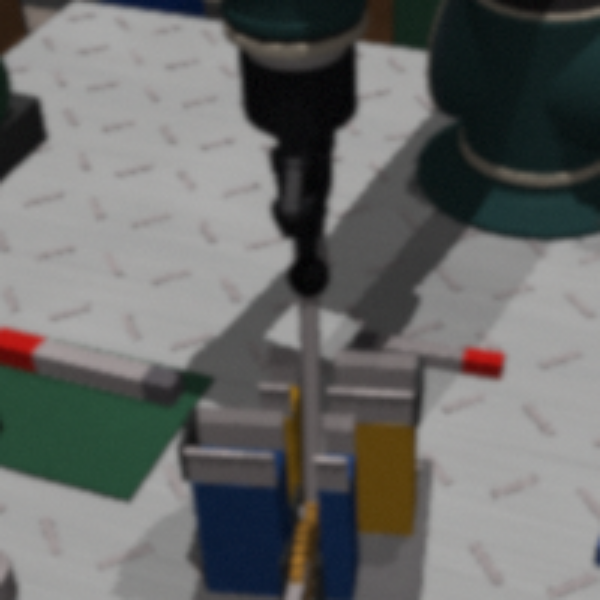

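Request:
{"fn": "step_arm", "kwargs": {
  "fingers": [-1,-1,-1,-1,-1],
  "delta_pos": [
    [2.5,-0.3,0.2],
    [5,-0.3,0.3],
    [7.5,0,0.3],
    [10,0.6,0.3],
    [12.5,1.8,0.3]
  ],
  "rot": [
    [0,0,0],
    [0,0,0],
    [0,0,0],
    [0,0,0],
    [0,0,0]
  ]
}}

```text
clock: 9.4
tool_pos: [0.6502, -0.0157, 0.2158]
orientation: [-1.571, -0.0, 0.245]
force: [-3.1, -0.5, 2.2]
grip_width: 0.0
```

```bash
python3 -c "
from h import *
go(fx(.085,0,.20),.246)"
```

```text
t 9.4 pos [ 0.6502 -0.0157  0.2158] fx [ 5.480e-02 -1.000e-04  2.158e-01] w 0.0 F [-3.1 -0.5  2.2]
delta cm [3.02 1.58 0.01] rot [ 0.    -0.001  0.   ] target [ 0.6794 -0.0083  0.2   ]
```

Still pushing at ~3 N. Continue to the stop in small rows.

Request:
{"fn": "step_arm", "kwargs": {
  "fingers": [-1,-1,-1,-1],
  "delta_pos": [
    [1,0.5,0],
    [2,1,0],
    [2.6,1.4,0],
    [2.6,1.4,0]
  ],
  "rot": [
    [0,0,0],
    [0,0,0],
    [0,0,0],
    [0,0,0]
  ]
}}

```text
clock: 9.8
tool_pos: [0.675, -0.0083, 0.2012]
orientation: [-1.571, 0.0, 0.246]
force: [0.1, -0.5, 0.4]
grip_width: -0.0002
```

Request:
{"fn": "step_arm", "kwargs": {
  "fingers": [-1,-1,-1],
  "delta_pos": [
    [0.4,0,0],
    [0.8,0,0],
    [0.8,0,0]
  ],
  "rot": [
    [0,0,0],
    [0,0,0],
    [0,0,0]
  ]
}}

```text
clock: 10.1
tool_pos: [0.6814, -0.0065, 0.202]
orientation: [-1.571, 0.004, 0.246]
force: [-17.8, -4.3, 3.3]
grip_width: 0.0002
```

```bash
python3 -c "
from h import *
go(fx(.095,0,.20),.246)
D=grab('i')
im=D['scene']['color'][100:300,200:400];cv2.imwrite('pics/i_s.png',cv2.resize(im,None,fx=3,fy=3))"
```

```text
t 10.1 pos [ 0.6814 -0.0065  0.202 ] fx [0.0873 0.0012 0.202 ] w 0.0002 F [-17.8  -4.3   3.3]
delta cm [ 0.77  0.2  -0.12] rot [-0.    -0.    -0.004] target [ 0.6891 -0.0059  0.2   ]
```

View pics/i_s.png

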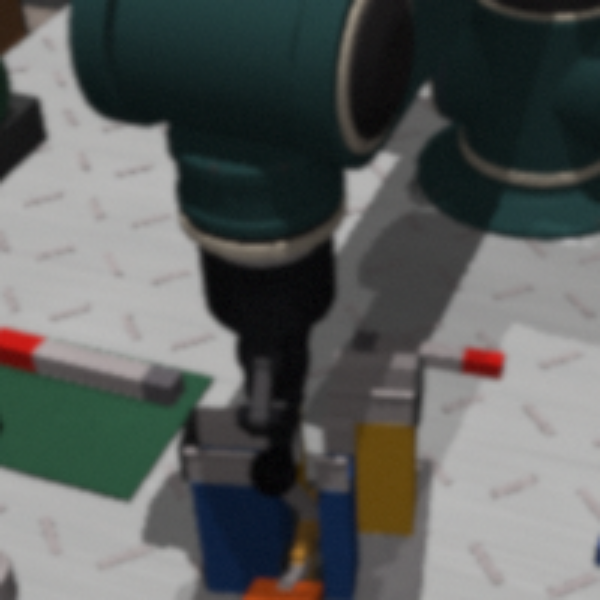

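Request:
{"fn": "step_arm", "kwargs": {
  "fingers": [-1,-1,-1,-1,-1],
  "delta_pos": [
    [0,0,0],
    [-2,-1,0],
    [-5,-3,-4],
    [-9,-5,-8],
    [-13,-5,-12]
  ],
  "rot": [
    [0,0,0],
    [0,0,0],
    [0,0,0],
    [0,0,0],
    [0,0,0]
  ]
}}

```text
clock: 10.7
tool_pos: [0.5957, -0.1382, 0.2534]
orientation: [-1.573, -0.004, 0.247]
force: [0.5, -1.5, 0.6]
grip_width: 0.0001
```

```bash
python3 -c "
from h import *
import pickle
go([.475,-.244,.25],0)
D=grab('j');pickle.dump(D,open('Dj.pkl','wb'))
im=D['scene']['color'][150:350,150:400];cv2.imwrite('pics/j_s.png',cv2.resize(im,None,fx=3,fy=3))
im=D['top']['color'][110:260,280:480];cv2.imwrite('pics/j_t.png',cv2.resize(im,None,fx=4,fy=4,interpolation=2))"
```

```text
t 10.7 pos [ 0.5957 -0.1382  0.2534] fx [-0.0278 -0.1056  0.2534] w 0.0001 F [ 0.5 -1.5  0.6]
delta cm [-14.3   0.3  -7.3] rot [0.001 0.247 0.004] target [ 0.475 -0.244  0.25 ]
```

View pics/j_s.png

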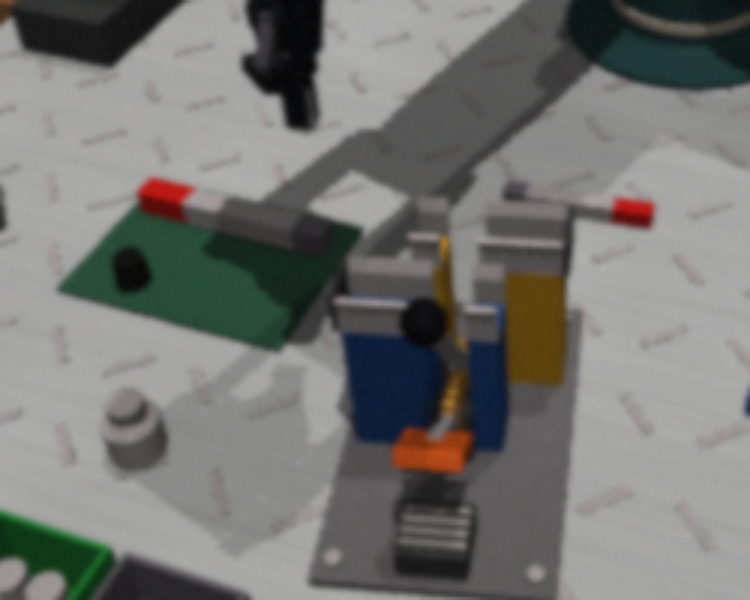

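View pics/j_t.png

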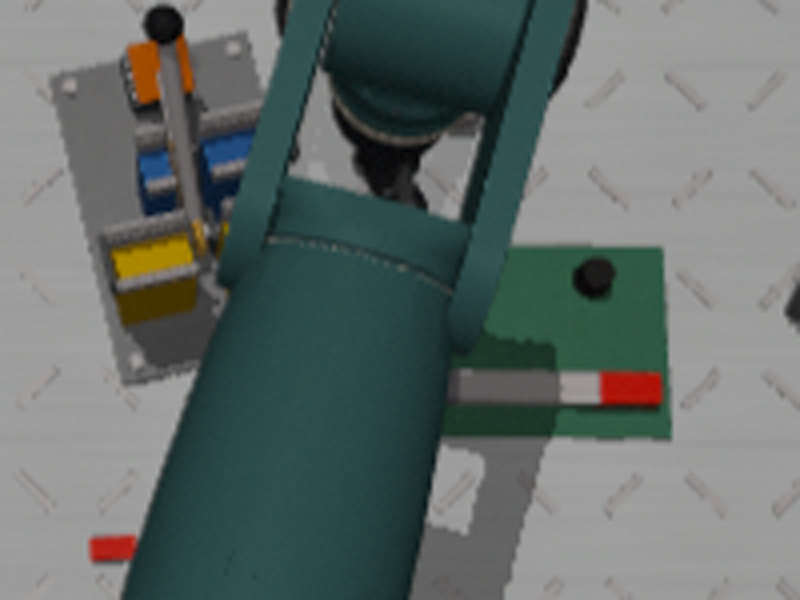

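Run:
```python
from h import *
import pickle
D=pickle.load(open("Dj.pkl","rb"));T,S=D["top"],D["scene"]
t=lambda p:((p[0]+.5)/4-.5+280,(p[1]+.5)/4-.5+110)
s=lambda p:((p[0]+.5)/3-.5+150,(p[1]+.5)/3-.5+150)
p,g=tri(T,t((164,24)),S,s((423,321)));q=infx(p);print("knob",q.round(4),g,"lever",np.arctan2(q[0],q[2]-.045)+np.radians(35))
for n,p in {"rf":(661,373),"rn":(662,401),"bf":(600,374),"gf":(458,371),"gn":(458,401)}.items(): print("T",n,onz(T,*t(p),.03)[:2].round(4))
for n,p in {"rn":(152,179),"rf":(140,194),"bn":(195,187),"bf":(186,203)}.items(): print("S",n,onz(S,*s(p),.03)[:2].round(4))
```

```text
knob [ 0.1145 -0.0013  0.209 ] 0.0011416488316370436 lever 1.2200910879578806
T rf [ 0.4877 -0.3992]
T rn [ 0.4651 -0.3989]
T bf [ 0.4866 -0.3507]
T gf [ 0.4884 -0.2381]
T gn [ 0.4642 -0.2374]
S rn [ 0.4666 -0.3952]
S rf [ 0.4889 -0.3935]
S bn [ 0.464  -0.3506]
S bf [ 0.4865 -0.3461]
```

Request:
{"fn": "step_arm", "kwargs": {
  "fingers": [0.3,0.3,0.3,0.3,0.3],
  "delta_pos": [
    [-4,0,-3],
    [-8,0,-5],
    [-11,0,-6],
    [-13.8,0.3,-6.2],
    [-13.8,0.3,-6.2]
  ],
  "rot": [
    [0,0.1,0],
    [0,0.2,0],
    [0,0.247,0],
    [0,0.247,0],
    [0,0.247,0]
  ]
}}

```text
clock: 11.3
tool_pos: [0.4755, -0.2318, 0.2481]
orientation: [-1.572, -0.001, -0.003]
force: [-0.2, 0.4, -0.4]
grip_width: 0.0556
```

```bash
python3 -c "
from h import *
go([.4768,-.232,.016],0)"
```

```text
t 11.3 pos [ 0.4755 -0.2318  0.2481] fx [-0.1673 -0.1671  0.2481] w 0.0556 F [-0.2  0.4 -0.4]
delta cm [ 0.1  23.21  0.  ] rot [ 0.001 -0.003  0.001] target [ 0.4768 -0.232   0.016 ]
```

Request:
{"fn": "step_arm", "kwargs": {
  "fingers": [0.3,0.3,0.3,0.3,0.3],
  "delta_pos": [
    [0.1,5,0],
    [0.1,9.5,0],
    [0.1,14,0],
    [0.1,17,0],
    [0.1,18,0]
  ],
  "rot": [
    [0,0,0],
    [0,0,0],
    [0,0,0],
    [0,0,0],
    [0,0,0]
  ]
}}

```text
clock: 11.8
tool_pos: [0.4777, -0.2299, 0.0644]
orientation: [-1.569, 0.003, -0.0]
force: [-0.1, 0.6, 0.3]
grip_width: 0.0554
```

```bash
python3 -c "
from h import *
go([.4768,-.232,.016],0)
D=grab('k')
im=D['scene']['color'][150:300,150:350];cv2.imwrite('pics/k_s.png',cv2.resize(im,None,fx=4,fy=4))"
```

```text
t 11.8 pos [ 0.4777 -0.2299  0.0644] fx [-0.1646 -0.1658  0.0644] w 0.0554 F [-0.1  0.6  0.3]
delta cm [-0.08  4.84 -0.22] rot [-0.002 -0.    -0.003] target [ 0.4768 -0.232   0.016 ]
```

View pics/k_s.png

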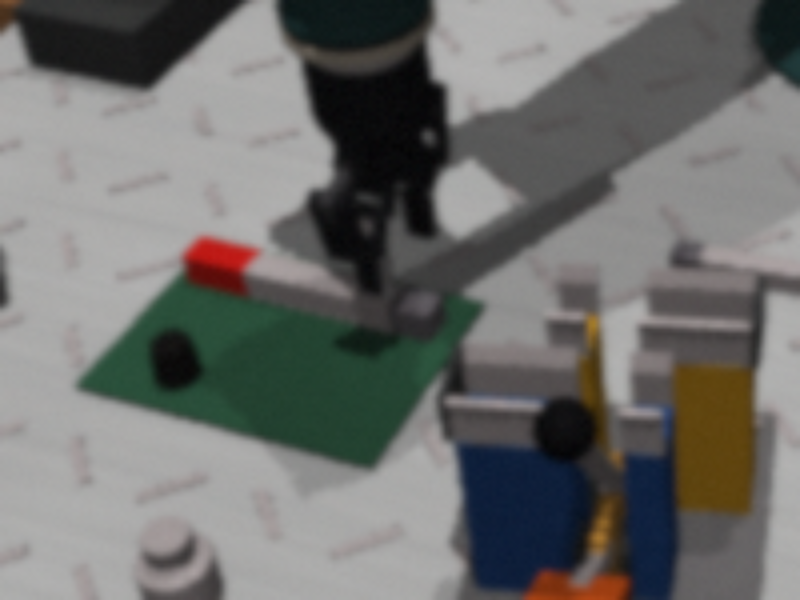

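Request:
{"fn": "step_arm", "kwargs": {
  "fingers": [0.3,0.3,0.3,0.3],
  "delta_pos": [
    [-0.1,1.5,-0.1],
    [-0.1,3,-0.1],
    [-0.1,4.5,-0.1],
    [-0.1,4.5,-0.1]
  ],
  "rot": [
    [0,0,0],
    [0,0,0],
    [0,0,0],
    [0,0,0]
  ]
}}

```text
clock: 12.3
tool_pos: [0.4763, -0.2315, 0.02]
orientation: [-1.569, 0.003, -0.001]
force: [-1.0, -0.4, -1.0]
grip_width: 0.0555
```

```bash
python3 -c "
from h import *
go([.4768,-.232,.017],0)"
```

```text
t 12.3 pos [ 0.4763 -0.2315  0.02  ] fx [-0.1664 -0.167   0.02  ] w 0.0555 F [-1.  -0.4 -1. ]
delta cm [ 0.05  0.3  -0.05] rot [-0.001 -0.001 -0.003] target [ 0.4768 -0.232   0.017 ]
```

Request:
{"fn": "step_arm", "kwargs": {
  "fingers": [0.3,0.3,-1,-1,-1],
  "delta_pos": [
    [0,0.3,0],
    [0,0.3,0],
    [0,0.3,0],
    [0,0.3,0],
    [0,0.3,0]
  ],
  "rot": [
    [0,0,0],
    [0,0,0],
    [0,0,0],
    [0,0,0],
    [0,0,0]
  ],
  "newtons": 80
}}

```text
clock: 12.8
tool_pos: [0.4776, -0.2322, 0.0201]
orientation: [-1.571, -0.001, -0.001]
force: [-1.1, 0.8, 5.8]
grip_width: 0.0226
```

Request:
{"fn": "step_arm", "kwargs": {
  "fingers": [-1,-1,-1],
  "delta_pos": [
    [0,0,0],
    [0,0,0],
    [0,0,0]
  ],
  "rot": [
    [0,0,0],
    [0,0,0],
    [0,0,0]
  ]
}}

```text
clock: 13.1
tool_pos: [0.4776, -0.2322, 0.0202]
orientation: [-1.571, -0.001, -0.001]
force: [-1.5, 0.1, 6.8]
grip_width: 0.0219
```

Request:
{"fn": "step_arm", "kwargs": {
  "fingers": [-1,-1,-1,-1,-1],
  "delta_pos": [
    [0,-1,0],
    [0,-4,0],
    [0,-8,0],
    [0,-12,0],
    [0,-16,0]
  ],
  "rot": [
    [0,0,0],
    [0,0,0],
    [0,0,0],
    [0,0,0],
    [0,0,0]
  ]
}}

```text
clock: 13.6
tool_pos: [0.4769, -0.2318, 0.1816]
orientation: [-1.571, -0.0, -0.001]
force: [0.8, -0.6, -1.7]
grip_width: 0.022
```

```bash
python3 -c "
from h import *
go(fx(.034,.10,.30),.246)
D=grab('l')
im=D['scene']['color'][100:300,150:400];cv2.imwrite('pics/l_s.png',cv2.resize(im,None,fx=3,fy=3))"
```

```text
t 13.6 pos [ 0.4769 -0.2318  0.1816] fx [-0.1659 -0.1674  0.1816] w 0.022 F [ 0.8 -0.6 -1.7]
delta cm [ 12.84 -11.84  30.82] rot [ 0.    -0.247  0.   ] target [0.6056 0.0763 0.3   ]
```

View pics/l_s.png

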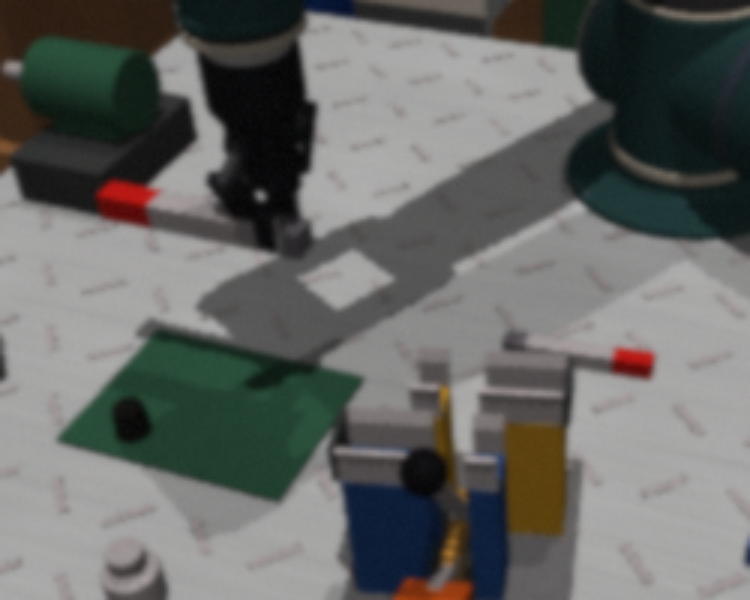

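Request:
{"fn": "step_arm", "kwargs": {
  "fingers": [-1,-1,-1,-1,-1],
  "delta_pos": [
    [0,-4,0],
    [0,-8,3],
    [2,-11,7],
    [5,-12,11],
    [9,-12,15]
  ],
  "rot": [
    [0,0,0],
    [0,0,0],
    [0,-0.1,0],
    [0,-0.2,0],
    [0,-0.247,0]
  ]
}}

```text
clock: 14.2
tool_pos: [0.5603, -0.0883, 0.3021]
orientation: [-1.572, -0.004, 0.249]
force: [0.9, -0.8, -1.1]
grip_width: 0.022
```

```bash
python3 -c "
from h import *
go(fx(.033,.10,.30),.246)"
```

```text
t 14.2 pos [ 0.5603 -0.0883  0.3021] fx [-0.05   -0.0486  0.3021] w 0.022 F [ 0.9 -0.8 -1.1]
delta cm [ 8.35  0.21 14.83] rot [0.002 0.003 0.004] target [0.6047 0.076  0.3   ]
```

Request:
{"fn": "step_arm", "kwargs": {
  "fingers": [-1,-1,-1,-1,-1],
  "delta_pos": [
    [2.5,0.2,4],
    [5,0.2,8],
    [7,0.2,12],
    [8.4,0.2,14.8],
    [8.4,0.2,14.8]
  ],
  "rot": [
    [0,0,0],
    [0,0,0],
    [0,0,0],
    [0,0,0],
    [0,0,0]
  ]
}}

```text
clock: 14.7
tool_pos: [0.6053, 0.0775, 0.2965]
orientation: [-1.57, 0.001, 0.25]
force: [-0.2, 0.1, -1.0]
grip_width: 0.0221
```

```bash
python3 -c "
from h import *
go(fx(.033,.10,.18),.246)
D=grab('m')
im=D['scene']['color'][100:300,180:430];cv2.imwrite('pics/m_s.png',cv2.resize(im,None,fx=3,fy=3))
im=D['top']['color'][110:230,250:420];cv2.imwrite('pics/m_t.png',cv2.resize(im,None,fx=4.5,fy=4.5))"
```

```text
t 14.7 pos [0.6053 0.0775 0.2965] fx [0.034  0.1013 0.2965] w 0.0221 F [-0.2  0.1 -1. ]
delta cm [-0.09 11.65 -0.14] rot [-0.001  0.004 -0.001] target [0.6047 0.076  0.18  ]
```

View pics/m_s.png

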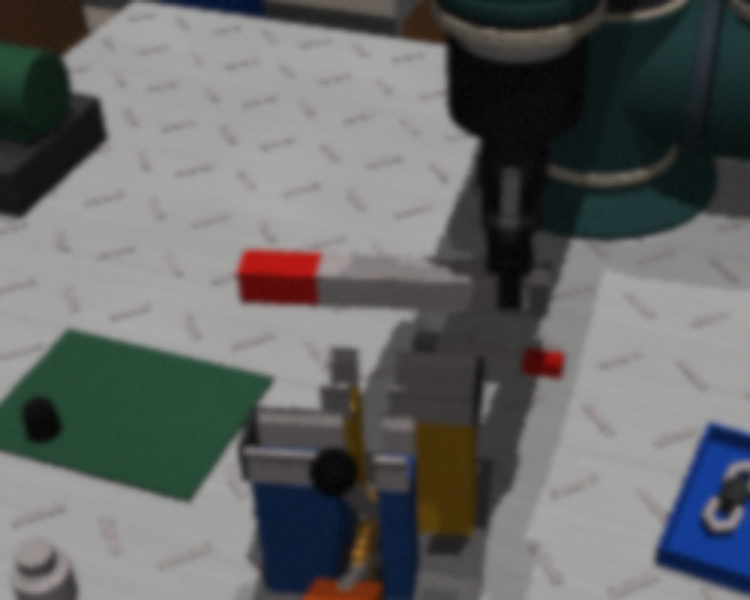

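View pics/m_t.png

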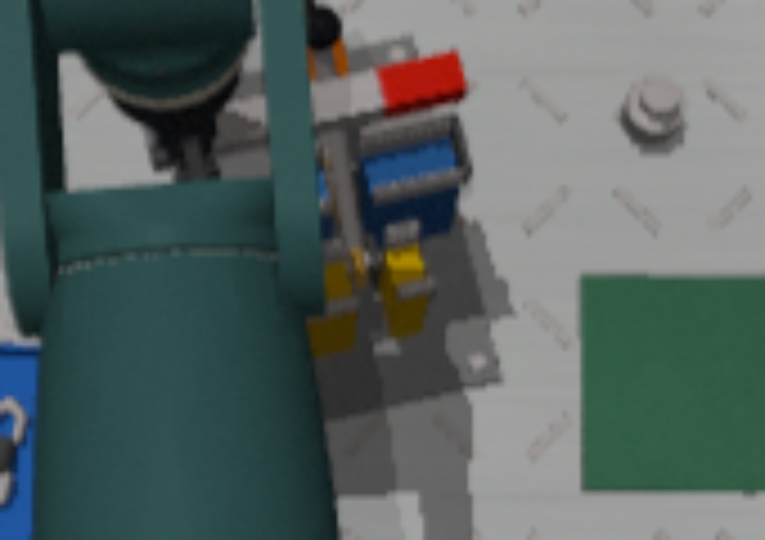

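Run:
```python
from h import *
import cv2
T=imaging.get_image("top");S=imaging.get_image("scene")
t=lambda p:((p[0]+.5)/4.5-.5+250,(p[1]+.5)/4.5-.5+110)
s=lambda p:((p[0]+.5)/3-.5+180,(p[1]+.5)/3-.5+100)
for n,a,b in(("far red top",(460,52),(239,277)),("near red top",(466,86),(244,252)),("far bnd",(379,70),(316,279)),("near bnd",(386,104),(320,255))):
    p,g=tri(T,t(a),S,s(b));print(n,infx(p).round(4),round(g,4))
```

```text
far red top [ 0.0439 -0.0672  0.3008] 0.0057
near red top [ 0.022  -0.0667  0.3037] 0.002
far bnd [ 0.0443 -0.0185  0.3021] 0.0044
near bnd [ 0.0224 -0.0183  0.3042] 0.0019
```

Request:
{"fn": "step_arm", "kwargs": {
  "fingers": [-1,-1,-1,-1,-1],
  "delta_pos": [
    [-0.1,3,0],
    [-0.1,6,0],
    [-0.1,9,0],
    [-0.1,11,0],
    [-0.1,11,0]
  ],
  "rot": [
    [0,0.003,0],
    [0,0.003,0],
    [0,0.003,0],
    [0,0.003,0],
    [0,0.003,0]
  ]
}}

```text
clock: 15.4
tool_pos: [0.603, 0.0726, 0.1842]
orientation: [-1.57, 0.004, 0.241]
force: [-0.2, -0.5, -1.0]
grip_width: 0.0218
```

```bash
python3 -c "
from h import *
go(fx(.033,.10,.15),.246)
D=grab('n')
im=D['scene']['color'][150:330,180:430];cv2.imwrite('pics/n_s.png',cv2.resize(im,None,fx=3.2,fy=3.2))
im=D['top']['color'][110:230,250:420];cv2.imwrite('pics/n_t.png',cv2.resize(im,None,fx=4.5,fy=4.5))"
```

```text
t 15.4 pos [0.603  0.0726 0.1842] fx [0.0306 0.0971 0.1842] w 0.0218 F [-0.2 -0.5 -1. ]
delta cm [0.26 3.42 0.29] rot [-0.001 -0.005 -0.004] target [0.6047 0.076  0.15  ]
```

View pics/n_s.png

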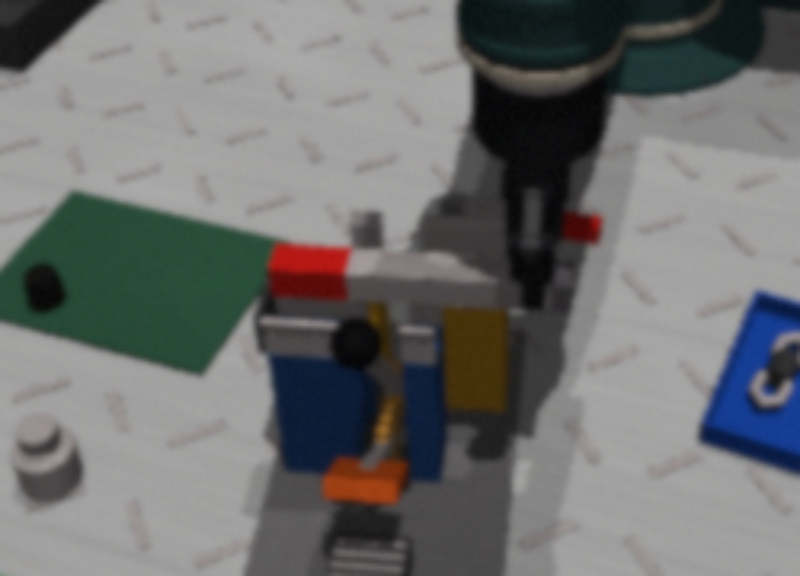

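View pics/n_t.png

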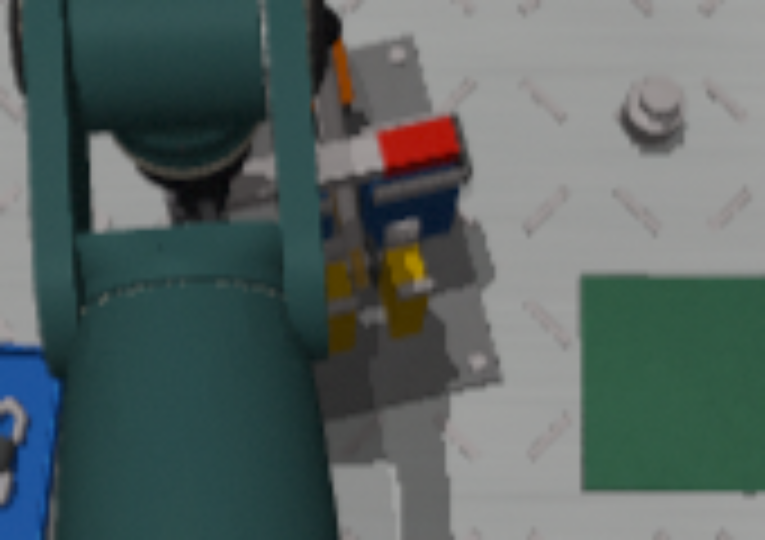

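Request:
{"fn": "step_arm", "kwargs": {
  "fingers": [-1,-1,-1,-1,-1],
  "delta_pos": [
    [0.25,0,0.4],
    [0.25,0.5,0.4],
    [0.25,1.2,0.4],
    [0.25,1.9,0.4],
    [0.25,2.4,0.4]
  ],
  "rot": [
    [0,-0.005,0],
    [0,-0.005,0],
    [0,-0.005,0],
    [0,-0.005,0],
    [0,-0.005,0]
  ]
}}

```text
clock: 16.0
tool_pos: [0.6054, 0.0783, 0.1621]
orientation: [-1.571, 0.001, 0.248]
force: [0.0, 0.1, -0.6]
grip_width: 0.0224
```

```bash
python3 -c "
from h import *
go(fx(.033,.10,.145),.246)"
```

```text
t 16.0 pos [0.6054 0.0783 0.1621] fx [0.0343 0.1021 0.1621] w 0.0224 F [ 0.   0.1 -0.6]
delta cm [-0.13  1.71 -0.2 ] rot [-0.     0.002 -0.001] target [0.6047 0.076  0.145 ]
```

Request:
{"fn": "step_arm", "kwargs": {
  "fingers": [-1,-1,-1,-1],
  "delta_pos": [
    [0,0.5,0],
    [0,1.0,0],
    [0,1.4,0],
    [0,1.4,0]
  ],
  "rot": [
    [0,0,0],
    [0,0,0],
    [0,0,0],
    [0,0,0]
  ]
}}

```text
clock: 16.4
tool_pos: [0.6055, 0.0783, 0.1485]
orientation: [-1.571, 0.001, 0.248]
force: [-0.0, 0.9, -1.3]
grip_width: 0.0221
```

```bash
python3 -c "
from h import *
go(fx(.033,.10,.145),.246)"
```

```text
t 16.4 pos [0.6055 0.0783 0.1485] fx [0.0343 0.102  0.1485] w 0.0221 F [-0.   0.9 -1.3]
delta cm [-0.13  0.35 -0.2 ] rot [-0.     0.002 -0.001] target [0.6047 0.076  0.145 ]
```

Request:
{"fn": "step_arm", "kwargs": {
  "fingers": [-1,-1,-1,-1],
  "delta_pos": [
    [0,0.2,0],
    [0,0.35,0],
    [0,0.5,0],
    [0,0.5,0]
  ],
  "rot": [
    [0,0,0],
    [0,0,0],
    [0,0,0],
    [0,0,0]
  ]
}}

```text
clock: 16.8
tool_pos: [0.6057, 0.0783, 0.1442]
orientation: [-1.571, -0.0, 0.248]
force: [-0.6, 0.7, -1.2]
grip_width: 0.0225
```

Request:
{"fn": "step_arm", "kwargs": {
  "fingers": [-1,-1,-1,-1,-1],
  "delta_pos": [
    [0,0.15,0],
    [0,0.15,-0.3],
    [0,0.15,-0.6],
    [0,0.15,-0.8],
    [0,0.15,-0.8]
  ],
  "rot": [
    [0,0,0],
    [0,0,0],
    [0,0,0],
    [0,0,0],
    [0,0,0]
  ]
}}

```text
clock: 17.3
tool_pos: [0.6081, 0.0708, 0.1437]
orientation: [-1.571, -0.002, 0.248]
force: [-0.0, 3.8, 5.0]
grip_width: 0.022
```

```bash
python3 -c "
from h import *
go(fx(.033,.093,.145),.246)"
```

```text
t 17.3 pos [0.6081 0.0708 0.1437] fx [0.0351 0.0941 0.1437] w 0.022 F [-0.   3.8  5. ]
delta cm [-0.21 -0.13 -0.11] rot [-0.     0.002  0.002] target [0.6064 0.0692 0.145 ]
```

Request:
{"fn": "step_arm", "kwargs": {
  "fingers": [-1,-1,-1],
  "delta_pos": [
    [0,0,-0.2],
    [0,0,-0.4],
    [0,0,-0.4]
  ],
  "rot": [
    [0,0,0],
    [0,0,0],
    [0,0,0]
  ]
}}

```text
clock: 17.6
tool_pos: [0.6088, 0.0683, 0.1437]
orientation: [-1.568, -0.002, 0.249]
force: [-3.8, 14.3, 7.8]
grip_width: 0.0224
```

Request:
{"fn": "step_arm", "kwargs": {
  "fingers": [-1,-1,-0.3,0.1,0.1],
  "delta_pos": [
    [0,-0.1,0],
    [0,-0.1,0],
    [0,-0.1,0],
    [0,-0.1,0],
    [0,-0.1,0]
  ],
  "rot": [
    [0,0,0],
    [0,0,0],
    [0,0,0],
    [0,0,0],
    [0,0,0]
  ]
}}

```text
clock: 18.1
tool_pos: [0.6087, 0.0665, 0.1436]
orientation: [-1.571, 0.0, 0.248]
force: [0.3, -0.0, 0.1]
grip_width: 0.0471
```

Request:
{"fn": "step_arm", "kwargs": {
  "fingers": [0.1,0.1,0.1,0.1,0.1],
  "delta_pos": [
    [0,0,0],
    [0,-2,0],
    [0,-5,0],
    [0,-9,0],
    [0,-13,3]
  ],
  "rot": [
    [0,0,0],
    [0,0,0],
    [0,0,0],
    [0,0,0],
    [0,0,0]
  ]
}}

```text
clock: 18.6
tool_pos: [0.6014, 0.094, 0.2747]
orientation: [-1.571, 0.001, 0.245]
force: [1.1, 0.7, 0.2]
grip_width: 0.0468
```

Request:
{"fn": "step_arm", "kwargs": {
  "fingers": [0.1,0.1,0.1,0.1,0.1],
  "delta_pos": [
    [0,0,4],
    [0,0,8],
    [0,0,12],
    [-4,0,14],
    [-8,0,16]
  ],
  "rot": [
    [0,0,0],
    [0,0,0],
    [0,0,0],
    [0,0,0],
    [0,0,0]
  ]
}}

```text
clock: 19.1
tool_pos: [0.4833, 0.2321, 0.2727]
orientation: [-1.571, 0.002, 0.248]
force: [-0.4, 0.6, 0.5]
grip_width: 0.0471
```

```bash
python3 -c "
from h import *
import pickle
go(fx(.033,.10,.15),.246)
D=grab('o');pickle.dump(D,open('Do.pkl','wb'))
im=D['scene']['color'][180:300,230:370];cv2.imwrite('pics/o_s.png',cv2.resize(im,None,fx=5,fy=5,interpolation=2))
im=D['top']['color'][110:210,280:400];cv2.imwrite('pics/o_t.png',cv2.resize(im,None,fx=6,fy=6,interpolation=2))"
```

```text
t 19.1 pos [0.4833 0.2321 0.2727] fx [-0.0467  0.2809  0.2727] w 0.0471 F [-0.4  0.6  0.5]
delta cm [  7.94  12.26 -18.1 ] rot [ 0.     0.002 -0.002] target [0.6047 0.076  0.15  ]
```

View pics/o_s.png

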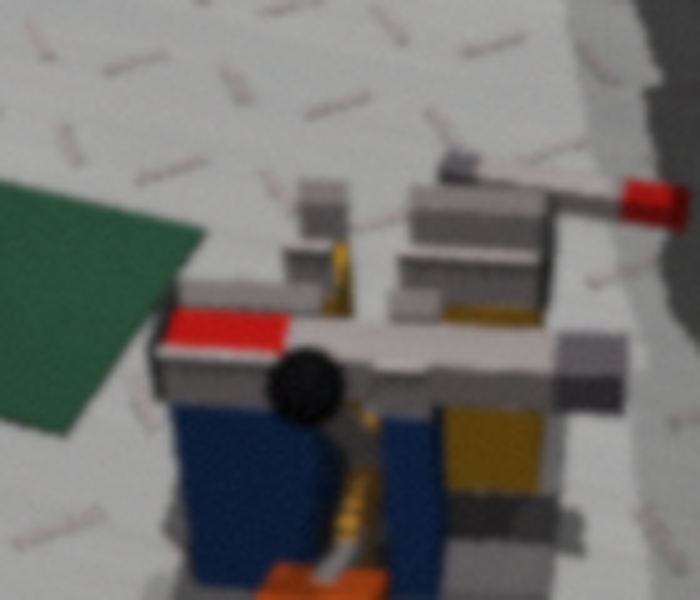

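View pics/o_t.png

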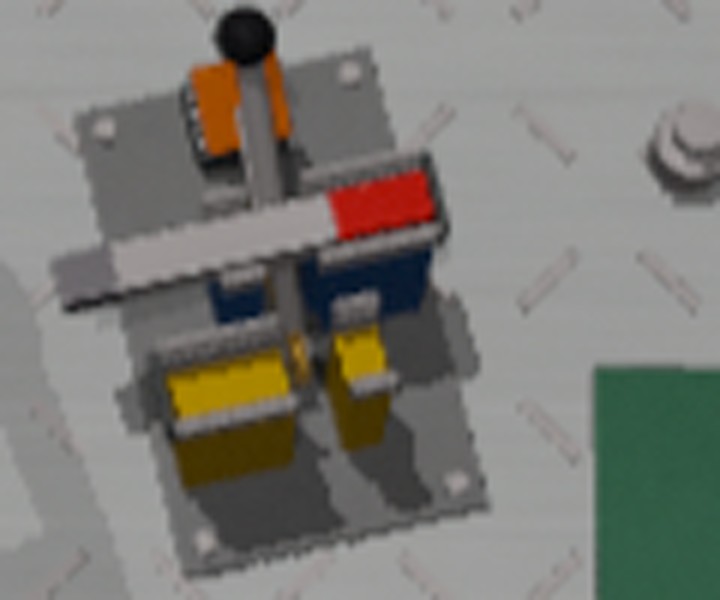

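Run:
```python
from h import *
import pickle
D=pickle.load(open("Do.pkl","rb"));T,S=D["top"],D["scene"]
t=lambda p:((p[0]+.5)/6-.5+280,(p[1]+.5)/6-.5+110)
s=lambda p:((p[0]+.5)/5-.5+230,(p[1]+.5)/5-.5+180)
print("knob",infx(tri(T,t((245,36)),S,s((306,387)))[0]).round(4))
for n,p in {"red far":(430,172),"red near":(437,218),"bnd far":(330,194),"grey far":(50,262),"grey near":(62,302),"gb far":(107,246),"gb near":(118,284)}.items(): print("T",n,infx(onz(T,*t(p),.154)).round(4))
for n,p in {"red near":(172,311),"red far":(163,347),"bnd":(291,316),"grey far":(625,372),"grey near":(626,333)}.items(): print("S",n,infx(onz(S,*s(p),.154)).round(4))
a,b=(50,262),(625,372)
for n,a,b in(("grey near",(62,302),(626,333)),("gb near",(118,284),(556,331)),("bnd far",(330,194),(287,349)),("red far",(430,172),(163,347))):
    p,g=tri(T,t(a),S,s(b));print(n,infx(p).round(4),round(g,4))
im=D['scene']['color'][225:275,250:310];cv2.imwrite('pics/p_s.png',cv2.resize(im,None,fx=12,fy=12,interpolation=2))
im=D['top']['color'][125:170,325:365];cv2.imwrite('pics/p_t.png',cv2.resize(im,None,fx=13,fy=13,interpolation=2))
```

```text
knob [ 0.1149 -0.0009  0.2086]
T red far [ 0.0444 -0.0788  0.154 ]
T red near [ 0.0205 -0.0762  0.154 ]
T bnd far [ 0.0453 -0.0277  0.154 ]
T grey far [0.0443 0.1152 0.154 ]
T grey near [0.0229 0.1141 0.154 ]
T gb far [0.0456 0.086  0.154 ]
T gb near [0.0253 0.0851 0.154 ]
S red near [ 0.0242 -0.0761  0.154 ]
S red far [ 0.0454 -0.0753  0.154 ]
S bnd [ 0.0233 -0.0257  0.154 ]
S grey far [0.0447 0.1147 0.154 ]
S grey near [0.0224 0.1142 0.154 ]
grey near [0.0228 0.1141 0.1544] 0.0002
gb near [0.0249 0.0853 0.1554] 0.0003
bnd far [ 0.0444 -0.0256  0.1559] 0.0039
red far [ 0.0444 -0.0773  0.1531] 0.0033
```

View pics/p_t.png

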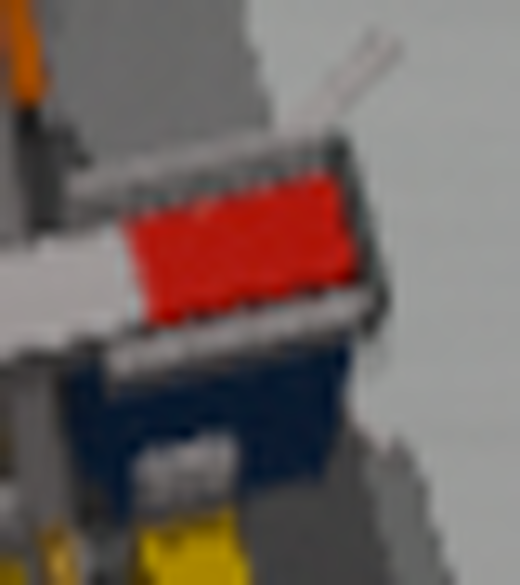

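View pics/p_s.png

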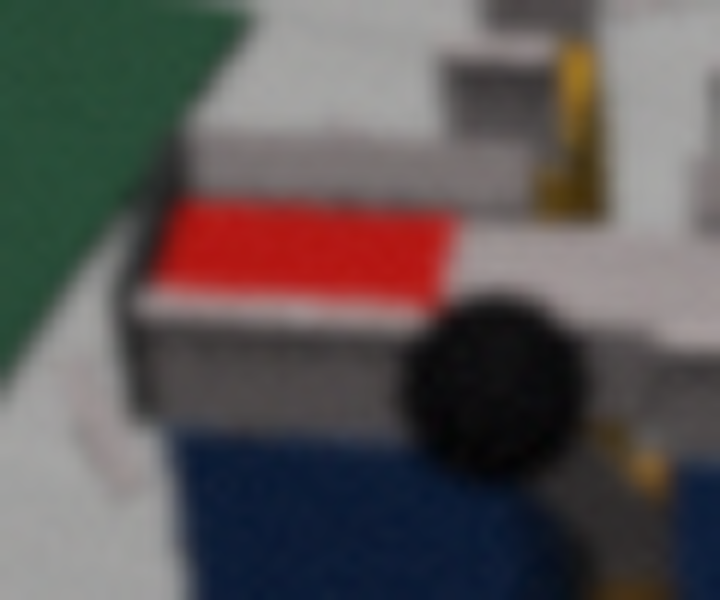

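Request:
{"fn": "step_arm", "kwargs": {
  "fingers": [0.1,0.1,0.1],
  "delta_pos": [
    [0,0,0],
    [0,0,0],
    [0,0,0]
  ],
  "rot": [
    [0,0,0],
    [0,0,0],
    [0,0,0]
  ]
}}

```text
clock: 19.5
tool_pos: [0.4852, 0.2309, 0.2734]
orientation: [-1.571, 0.0, 0.247]
force: [0.9, -0.4, -0.9]
grip_width: 0.0471
```

```bash
python3 -c "
from h import *
job.job_done(); print(sense()['clock'])"
```

```text
the job is handed in; nothing more can be done
the job is handed in; nothing more can be done
```

I handed the job in at about 19.5 s of the 72 s allowed; no verdict is reported, so the result rests on my own checks. I lifted the bar from the front channel by its red end, laid it on the mat and let go. I then pushed the lever over to its stop, regripped the bar near its grey end, laid it in the rear channel and slid it against the end stop.

Last checks, from the two cameras:
- **Lever:** about 1.22 rad, measured after the throw. The ball was in the same place at the end.
- **Bar in the rear channel:** centre line at about x' = 34 mm and top face at about 154 mm, so it sits flat on the floor. Red end at y' of about -75 to -79 mm, touching the dark stop in the close-up.
- **Released:** gripper opened and withdrawn, with wrist force near zero.

- **Unexplained force:** a brief 23 N sideways force showed during the first descent onto the bar. I don't know its cause, and nothing visible moved.
- **Measurement scatter:** the two cameras differed by up to about 4 mm on the red end, so its position rests partly on the 14 N felt at the stop.
- **Bystanders:** the stopper and weight looked undisturbed in the pictures I viewed. I did not measure any of the bystanders again at the end.

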